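# Flip the seedling tags

### The job

Each pot in the tray has its own hinged two-sided tag straight across from it. With a fingertip, gently push over the tags that are wrong, so that every pot with seedlings shows green on top and every bare pot shows red on top, each tag lying at rest. Do not grip or force the tags, and leave the pots, bottle, beaker and trowel where they are.

Things in the scene. Friction and masses are not known exactly. Their poses are not given: they have to be found in the camera images.
- stand_a_pivot (a point): middle of tag a's level hinge pin, 42 mm above the table, on a fixed grey stand (walls 37 mm to either side of the pin, tops 59 mm above the table). x: along the pin and the row of tags (70 mm apart); y: square to it, towards the pots; z: up. Its pot stands straight across, 140 mm along this y.
- tag_a (a joint): angle of tag a: 40 mm wide, 6 mm thick plate; free edge, a freely turning 10 mm white roller, 62 mm from its pin. 0: upright; +0.96 (stop): leans to the pots (+y), green on top; -0.96 (stop): leans away, red on top. At a stop the roller centre is 47 mm beside and 33 mm above the pin, overhanging the stand wall. 50 g, moves freely (under 1 N pushed level on the roller); past upright it drops to the other stop by itself, damped.
- stand_b_pivot (a point): middle of tag b's level hinge pin, 42 mm above the table, on a fixed grey stand (walls 37 mm to either side of the pin, tops 59 mm above the table). x: along the pin and the row of tags (70 mm apart); y: square to it, towards the pots; z: up. Its pot stands straight across, 140 mm along this y.
- tag_b (a joint): angle of tag b: 40 mm wide, 6 mm thick plate; free edge, a freely turning 10 mm white roller, 62 mm from its pin. 0: upright; +0.96 (stop): leans to the pots (+y), green on top; -0.96 (stop): leans away, red on top. At a stop the roller centre is 47 mm beside and 33 mm above the pin, overhanging the stand wall. 50 g, moves freely (under 1 N pushed level on the roller); past upright it drops to the other stop by itself, damped.
- stand_c_pivot (a point): middle of tag c's level hinge pin, 42 mm above the table, on a fixed grey stand (walls 37 mm to either side of the pin, tops 59 mm above the table). x: along the pin and the row of tags (70 mm apart); y: square to it, towards the pots; z: up. Its pot stands straight across, 140 mm along this y.
- tag_c (a joint): angle of tag c: 40 mm wide, 6 mm thick plate; free edge, a freely turning 10 mm white roller, 62 mm from its pin. 0: upright; +0.96 (stop): leans to the pots (+y), green on top; -0.96 (stop): leans away, red on top. At a stop the roller centre is 47 mm beside and 33 mm above the pin, overhanging the stand wall. 50 g, moves freely (under 1 N pushed level on the roller); past upright it drops to the other stop by itself, damped.
- stand_d_pivot (a point): middle of tag d's level hinge pin, 42 mm above the table, on a fixed grey stand (walls 37 mm to either side of the pin, tops 59 mm above the table). x: along the pin and the row of tags (70 mm apart); y: square to it, towards the pots; z: up. Its pot stands straight across, 140 mm along this y.
- tag_d (a joint): angle of tag d: 40 mm wide, 6 mm thick plate; free edge, a freely turning 10 mm white roller, 62 mm from its pin. 0: upright; +0.96 (stop): leans to the pots (+y), green on top; -0.96 (stop): leans away, red on top. At a stop the roller centre is 47 mm beside and 33 mm above the pin, overhanging the stand wall. 50 g, moves freely (under 1 N pushed level on the roller); past upright it drops to the other stop by itself, damped.
- seedlings_1_mid (a point): loose dark square plant pot, 60 x 60 mm at the rim, 55 mm high, 150 g, in a shallow bay of the white tray; with GREEN SEEDLINGS growing in it, tips up to 102 mm above its underside (about 110 mm above the table). This point is its centre, half-way up.
- seedlings_2_mid (a point): loose dark square plant pot, 60 x 60 mm at the rim, 55 mm high, 150 g, in a shallow bay of the white tray; with GREEN SEEDLINGS growing in it, tips up to 102 mm above its underside (about 110 mm above the table). This point is its centre, half-way up.
- bare_1_mid (a point): loose dark square plant pot, 60 x 60 mm at the rim, 55 mm high, 150 g, in a shallow bay of the white tray; BARE: soil only, nothing growing. This point is its centre, half-way up.
- bare_2_mid (a point): loose dark square plant pot, 60 x 60 mm at the rim, 55 mm high, 150 g, in a shallow bay of the white tray; BARE: soil only, nothing growing. This point is its centre, half-way up.
- bottle_mid (a point): loose amber bottle with a white cap, 48 mm diameter, 110 mm high, standing beside the tags; leave alone. This point is its centre.
- beaker_mid (a point): loose white beaker, 60 mm diameter, 70 mm high, standing beside the tags; leave alone. This point is its centre.
- trowel: loose small trowel with a wooden handle, about 170 mm long, lying flat beyond the pots; leave alone. Origin under its middle, x along it.

How it is judged:
By the outcome, as a careful person would: the job done as asked, in the order asked, and still so for the second after the job is handed in, with the robot touching nothing.
It also fails if it takes over 64 s, if anything falls off the work surface, if the arm or the gripper's body presses on something with over 40 N, if the wrist force passes 120 N, or if a joint passes its speed limit or range.

### The arm

A 7-joint arm with a two-finger parallel gripper is mounted at the origin on the work surface. World frame = base frame: x ahead of the robot, y to its left, z up, the work surface at z = 0. Lengths are in m, angles in rad, forces in N, time in s.
With the tool pointing down it reaches from about 0.4 to 0.85 m from the base axis. Payload 10.4 kg.
Tool frame: the origin (TCP) lies midway between the tips of the shut fingers; the grasp point (between the pads) lies 19 mm behind it; z points along the fingers, y is the line along which they close (so a half turn about z gives the same grasp; the last joint's range is limited). The gripper opens to 87 mm and grips with 3 to 60 N. Pads are 19 mm wide; open, the fingers measure 117 mm over their backs; the gripper's body (75 mm by 190 mm) begins 51 mm behind the grasp point.
Start: joints at [1.223, 0.332, -0.065, 1.46, 0.022, 1.35, -0.088], TCP at [0.199, -0.592, 0.223] pointing down, gripper open.
Joint ranges: [-2.6, 2.6], [-0.5, 2.12], [-1.47, 1.34], [0.16, 2.42], [-1.27, 4.41], [0.06, 2.06], [-2.6, 2.6]. Speed limits (rad/s): [2.22, 2.22, 2.79, 2.79, 3.14, 3.14, 3.14].

### API

Orientations are given as a unit quaternion [x, y, z, w].
In Python, from bench import r gives the robot as it stands.
- The arm moves only by the tool arm_command, never from a script. Its argument "moves" is one flat list of numbers, 4 for each row, row after row: the shift along the tool's x, y, z in cm, then the turn about the tool's z in degrees. A call has 1 to 12 rows; each row shifts and turns the commanded pose from where the row before left it, along the tool's axes as they then stand; what a row does not reach is not made up. A row lasts 1/12 s, in which the tool goes at most 41.7 mm and 7.16 degrees, less where a joint would pass 70% of its speed; a pose out of reach is approached as far as the arm can. A call with a gripper value outside its range is refused whole. "fingers" is the opening in per cent of the stroke, from 0 (shut) to 100 (fully open), set as the call begins (left out, the last holds). The fingers move at their own pace and stop on an object; "squeeze" is the grip in N (left out, the last holds). Time passes only in rows, so rows that do not move let the fingers close. It gives the time, the measured TCP pose, the force, the opening and the grip force at its end, in the units of the state.
- r.read_state(): the state, without advancing time (a new reading comes with each control period).
- r.camera(name): name is "side" or "top" or "wrist"; returns the picture (400x640x3 uint8, red, green, blue); there is no depth.
- r.camera_info(name): a dict with "fx", "fy", "cx", "cy" (pixels), "origin" and "attitude" of the camera in the world. Camera axes: x right, y up, looking along -z (the intrinsics and any distortion apply to the point x, -y, -z); pixel columns grow to the right and rows downward; lengths in m; the calibration is good to about 2 mm. A picture is of the moment at which its call begins: read the wrist's pose just before it. camera_info takes no time and is no camera call; for the wrist camera it gives the pose at the moment of the call.
- r.close_job(): hands the job in; it is judged then, once.
The state is a dict: "time": time; "joint_positions": joint angles; "joint_vel": joint speeds; "joint_torque": joint torques, N m; "ee_pos": TCP position; "eef_rot": TCP orientation; "ft_force": force on the tool from outside, world axes, zero at the start; "torque": the same for the moment, N m; "width": finger opening in m; "grip_force": force on a finger pad.
Only numpy, scipy, OpenCV 4.12 (cv2) and the standard library are available. Lean on these libraries where they do the work, as an engineer would, in place of code of your own. Each camera call takes 0.05 s, during which the arm holds its last target. There are 200 camera calls.

## Working session

There is one attempt and no reset: what is moved stays moved. The work goes in short steps, Python scripts to look and compute and a tool call to move; the robot and the scene stay as the last step left them, time stands still between calls to the robot, and variables do not carry over. Pictures are saved under pics/ and viewed, at most 10 in all, crops included, and the job is handed in when it is done.

Besides the shell and the picture viewer there is one more tool, called after "Request:" as a command line: name --argument value ..., lists and objects as JSON in quotes. arm_command: Moves the arm, as the interface text tells. Its arguments: {"type":"object","properties":{"moves":{"type":"array"},"fingers":{"type":"number"},"squeeze":{"type":"number"}},"required":["moves"]}

```bash
mkdir -p pics; python3 - <<'E'
from bench import r
import cv2
for n in("top","side"):
    cv2.imwrite(f"pics/{n}0.png",r.camera(n)[...,::-1]); print(n,r.camera_info(n))
s=r.read_state();print(s["time"],s["ee_pos"],s["eef_rot"])
E
```

```text
top {'fx': 384.4441410446399, 'fy': 384.4441410446399, 'cx': 322.73200942093604, 'cy': 200.42553661574468, 'origin': array([0.4096123 , 0.01882343, 0.94693563]), 'attitude': array([ 0.07508772, -0.07293602, -0.67010414,  0.7348487 ])}
side {'fx': 431.2401963366262, 'fy': 431.2401963366262, 'cx': 311.11720408705577, 'cy': 196.66462917668318, 'origin': array([0.54769358, 0.56946475, 0.67905794]), 'attitude': array([-0.02141957,  0.34566238,  0.93701829, -0.04533695])}
0.1 [ 0.19934211 -0.59201749  0.22188232] [ 9.86840837e-01  1.61693610e-01 -1.13908898e-04 -5.71210415e-04]
```

View pics/top0.png

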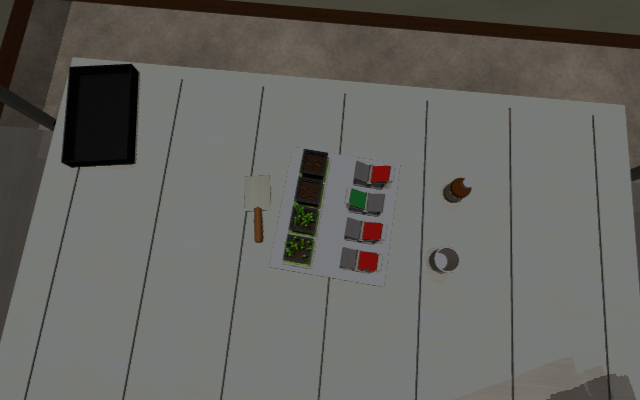

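View pics/side0.png

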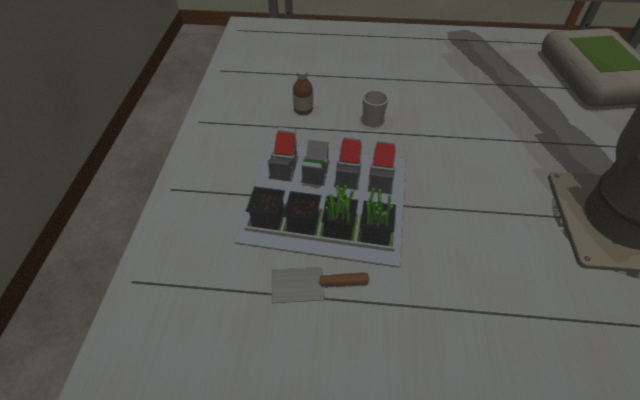

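```bash
cat > h.py <<'E'
import numpy as np,cv2
from scipy.spatial.transform import Rotation as R
from bench import r
def cast(n,uv,z,i=None):
    i=i or r.camera_info(n); u,v=uv
    d=R.from_quat(i["attitude"]).apply([(u-i["cx"])/i["fx"],-(v-i["cy"])/i["fy"],-1])
    o=i["origin"]; return o+d*(z-o[2])/d[2]
def blobs(im,col,amin=60):
    h=cv2.cvtColor(im,cv2.COLOR_RGB2HSV)
    if col=="red": m=cv2.inRange(h,(0,190,90),(5,255,255))|cv2.inRange(h,(175,190,90),(180,255,255))
    else: m=cv2.inRange(h,(62,150,50),(85,255,255))
    n,l,s,c=cv2.connectedComponentsWithStats(m)
    return [(c[k],s[k]) for k in range(1,n) if s[k][4]>=amin]
E
python3 - <<'E'
from h import *
for n,k in(("top",60),("side",40)):
    im=cv2.imread(f"pics/{n}0.png")[...,::-1].copy()
    for c in("red","green"):
        for b,s in blobs(im,c,k): print(n,c,b.round(1),s,cast(n,b,.06).round(4))
for p in((314,163),(309.5,191),(304.5,219),(298.5,249)): print("pot",cast("top",p,.06).round(4))
for p in((456,196),(444,263)): print(cast("top",p,.0).round(4))
E
```

```text
top red [380.2 173.6] [371 166  19  16 264] [ 0.6762 -0.1009  0.06  ]
top red [371.9 230.6] [363 222  19  18 282] [ 0.5373 -0.0899  0.06  ]
top red [367.5 260.8] [358 252  20  19 303] [ 0.4671 -0.0845  0.06  ]
top green [357.6 198.7] [350 189  16  20 238] [ 0.6099 -0.0514  0.06  ]
pot [0.6879 0.0596 0.06  ]
pot [0.6179 0.0636 0.06  ]
pot [0.55   0.0686 0.06  ]
pot [0.4794 0.0752 0.06  ]
[ 0.6535 -0.3037  0.    ]
[ 0.4828 -0.2777  0.    ]
```

The top view shows, from top to bottom:

| Pot | Position (px) | Tag | Position (px) | Verdict |
|---|---|---|---|---|
| bare | (314,163) | red | (380,174) | right |
| bare | (309,191) | green | (358,199) | wrong |
| seedlings | (304,219) | red | (372,231) | wrong |
| seedlings | (298,249) | red | (367,261) | wrong |

The side view agrees. The beaker and bottle stand at the -y side of the tags, so I'll pass over them high up.

Request:
arm_command --moves '[0,0,0,5.8,0,0,0,5.8,0,0,0,5.8,0,0,0,5.7,1.8,-3.5,0,0,1.8,-3.5,0,0,1.8,-3.5,0,0,1.8,-3.5,0,0,1.8,-3.5,0,0,1.8,-3.5,0,0,1.8,-3.5,0,0,1.8,-3.5,0,0]' --fingers 0 --squeeze 5

```text
time: 1.1
ee_pos: [0.3654, -0.3226, 0.2224]
eef_rot: [0.999, -0.039, -0.0, 0.0]
ft_force: [1.4, -1.0, 0.7]
width: 0.015
grip_force: 0.0
```

Request:
arm_command --moves '[1.7,-3.5,0,0,1.7,-3.5,0,0,1.7,-3.5,0,0,1.7,-3.5,0,0,1.7,-3.5,0,0,0,0,0,0,0,0,0,0,0,0,0,0]'

```text
time: 1.77
ee_pos: [0.463, -0.1571, 0.2222]
eef_rot: [0.999, -0.039, -0.0, 0.0]
ft_force: [-0.6, -0.6, 0.3]
width: 0.0006
grip_force: 0.0
```

```bash
cat > see.py <<'E'
from h import *
import sys
s=r.read_state(); i=r.camera_info("wrist"); im=r.camera("wrist")
cv2.imwrite(f"pics/{sys.argv[1]}.png",im[...,::-1]); cv2.imwrite(f"pics/{sys.argv[1]}t.png",r.camera("top")[...,::-1])
Rt=R.from_quat(s["eef_rot"]); p=np.array(s["ee_pos"])
print(s["time"],p.round(4),"yaw",np.degrees(np.arctan2(*Rt.apply([1,0,0])[1::-1])).round(2),"width",s["width"],"F",np.round(s["ft_force"],1))
print({k:np.round(v,4) for k,v in i.items()})
for c in("red","green"):
    for b,st in blobs(im,c,150):
        q=cast("wrist",b,.06,i); print(c,b.round(0),st,q.round(4),"tool cm",(Rt.inv().apply(q-p)*100).round(1))
E
python3 see.py w1
```

```text
1.7667 [ 0.463  -0.1571  0.2222] yaw -4.49 width 0.0006289418528938193 F [-0.6 -0.6  0.3]
{'fx': np.float64(297.1951), 'fy': np.float64(297.1951), 'cx': np.float64(317.0252), 'cy': np.float64(201.4644), 'origin': array([ 0.5314, -0.1615,  0.3836]), 'attitude': array([ 0.0886, -0.0951,  0.7283, -0.6728])}
red [248. 122.] [ 232  103   32   40 1149] [ 0.5369 -0.0893  0.06  ] tool cm [ 6.8 -7.3 16.2]
red [252. 187.] [237 169  30  38 964] [ 0.4675 -0.0838  0.06  ] tool cm [-0.1 -7.3 16.2]
green [198.  50.] [ 173   25   51   49 2019] [ 0.61   -0.0497  0.06  ] tool cm [ 13.8 -11.9  16.2]
```

View pics/w1.png

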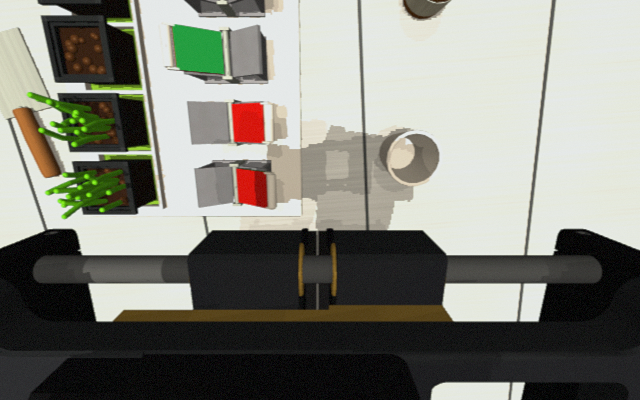

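The wrist view confirms the tags: red tag 4 at (252,187), red tag 3 at (248,122) and green tag 2 at (198,50). I'll descend outside tag 4.

Request:
arm_command --moves '[0,0,3.8,0,0,0,3.8,0,0,0,3.8,0,0,0,2.5,0,0,0,1.4,0,0,0,0,0,0,0,0,0]'

```text
time: 2.45
ee_pos: [0.4628, -0.1575, 0.0694]
eef_rot: [0.999, -0.04, -0.001, -0.0]
ft_force: [-0.7, 1.1, -0.2]
width: 0.0006
grip_force: 0.0
```

Request:
arm_command --moves '[0,-1,0,0,0,-1,0,0,0,-0.8,0,0,0,-0.8,0,0,0,-0.8,-0.2,0,0,-0.8,-0.3,0,0,-0.8,-0.3,0,0,-0.8,-0.3,0,0,-0.8,-0.3,0,0,0,0,0]'

```text
time: 3.28
ee_pos: [0.47, -0.0789, 0.0843]
eef_rot: [0.999, -0.038, 0.001, -0.0]
ft_force: [0.2, -0.3, 0.8]
width: 0.0007
grip_force: 0.0
```

```bash
python3 see.py w2
```

```text
3.2833 [ 0.47   -0.0789  0.0843] yaw -4.37 width 0.0006976050541274348 F [ 0.2 -0.3  0.8]
{'fx': np.float64(297.1951), 'fy': np.float64(297.1951), 'cx': np.float64(317.0252), 'cy': np.float64(201.4644), 'origin': array([ 0.538 , -0.0833,  0.2458]), 'attitude': array([ 0.0879, -0.0945,  0.7276, -0.6737])}
red [328. 123.] [ 295   88   66   72 4299] [ 0.5372 -0.0899  0.06  ] tool cm [6.8 0.6 2.4]
green [248.  16.] [ 206    0   79   40 2531] [ 0.598  -0.0497  0.06  ] tool cm [12.5 -3.9  2.5]
```

View pics/w2.png

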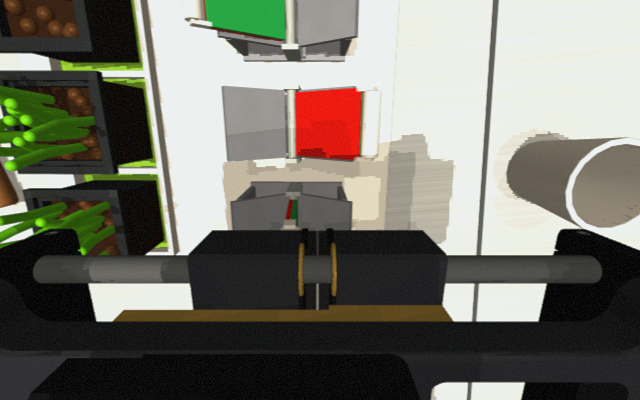

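Tag 4 is about upright, with both colours edge-on at (293,210). I'll push a little further, then retreat and rise.

Request:
arm_command --moves '[0,-0.7,-0.2,0,0,-0.7,-0.2,0,0,-0.6,-0.2,0,0,0,0,0,0,2,-0.3,0,0,3,-1,0,0,3.5,-1,0,0,1.9,0,0,0,0,0,0,0,0,0,0]'

```text
time: 4.22
ee_pos: [0.4626, -0.1655, 0.1125]
eef_rot: [0.999, -0.04, 0.0, 0.0]
ft_force: [0.3, 0.5, -0.3]
width: 0.0009
grip_force: 0.0
```

```bash
python3 see.py w3; python3 - <<'E'
from h import *
im=cv2.imread("pics/w3t.png")[...,::-1].copy()
for c in("red","green"):
    for b,s in blobs(im,c,60): print(c,b.round(1),s[4],cast("top",b,.06).round(4))
E
```

```text
4.2167 [ 0.4626 -0.1655  0.1125] yaw -4.62 width 0.0009309934943821906 F [ 0.3  0.5 -0.3]
{'fx': np.float64(297.1951), 'fy': np.float64(297.1951), 'cx': np.float64(317.0252), 'cy': np.float64(201.4644), 'origin': array([ 0.5308, -0.1701,  0.2739]), 'attitude': array([ 0.0882, -0.095 ,  0.7291, -0.672 ])}
red [200. 123.] [ 177   93   45   61 2277] [ 0.5372 -0.0889  0.06  ] tool cm [ 6.8 -8.2  5.3]
green [120.  22.] [  74    0   89   50 3661] [ 0.603  -0.0495  0.06  ] tool cm [ 13.1 -12.7   5.3]
green [149. 218.] [ 112  190   74   60 3398] [ 0.4712 -0.038   0.06  ] tool cm [ -0.2 -12.8   5.3]
red [380.2 173.6] 263 [ 0.6763 -0.101   0.06  ]
red [371.5 229.9] 256 [ 0.5388 -0.0889  0.06  ]
green [357.6 198.7] 238 [ 0.6099 -0.0514  0.06  ]
green [348.5 257.4] 263 [ 0.4709 -0.0406  0.06  ]
```

Tag 4 now shows green. Tag 3 next.

Request:
arm_command --moves '[3,0,0,0,3.0,0,0,0,0.9,0,1,0,0,0,2,0,0,0,1.4,0,0,0,0,0,0,-1,0,0,0,-1,0,0,0,-1,0,0,0,-0.8,0,0,0,-0.8,0,0,0,-0.8,-0.2,0]'

```text
time: 5.32
ee_pos: [0.536, -0.1152, 0.0709]
eef_rot: [0.999, -0.039, 0.0, 0.0]
ft_force: [-0.0, -0.7, -0.7]
width: 0.0002
grip_force: 0.2
```

Request:
arm_command --moves '[0,-0.8,-0.3,0,0,-0.8,-0.3,0,0,-0.8,-0.3,0,0,-0.8,-0.3,0,0,-0.7,-0.2,0,0,-0.7,-0.2,0,0,-0.6,-0.2,0,0,0,0,0,0,2,-0.3,0,0,3,-1,0,0,3,-2,0,0,0,-2,0]'

```text
time: 6.32
ee_pos: [0.5317, -0.1514, 0.1413]
eef_rot: [0.999, -0.043, -0.001, 0.001]
ft_force: [-0.3, -2.1, -0.5]
width: 0.0002
grip_force: 0.0
```

Request:
arm_command --moves '[0,0,-3,0,0,0,-3,0,0,0,-2,0,0,0,0,0,0,0,0,0]'

```text
time: 6.73
ee_pos: [0.534, -0.1445, 0.2224]
eef_rot: [0.999, -0.039, 0.001, 0.0]
ft_force: [-0.6, -1.3, -1.0]
width: 0.0006
grip_force: 0.0
```

```bash
python3 see.py w4; python3 - <<'E'
from h import *
im=cv2.imread("pics/w4t.png")[...,::-1].copy()
for c in("red","green"):
    for b,s in blobs(im,c,60): print(c,b.round(1),s[4],cast("top",b,.06).round(4))
E
```

```text
6.7333 [ 0.534  -0.1445  0.2224] yaw -4.52 width 0.0005691468609340743 F [-0.6 -1.3 -1. ]
{'fx': np.float64(297.1951), 'fy': np.float64(297.1951), 'cx': np.float64(317.0252), 'cy': np.float64(201.4644), 'origin': array([ 0.602 , -0.1489,  0.384 ]), 'attitude': array([ 0.0878, -0.094 ,  0.7286, -0.6727])}
red [262.  50.] [ 244   26   35   49 1437] [ 0.676  -0.1001  0.06  ] tool cm [13.8 -5.6 16.3]
green [222. 123.] [ 200  104   45   39 1615] [ 0.6101 -0.0495  0.06  ] tool cm [  6.8 -10.1  16.2]
green [227. 188.] [ 206  169   42   39 1356] [ 0.5406 -0.044   0.06  ] tool cm [ -0.2 -10.1  16.2]
red [380.2 173.6] 263 [ 0.6763 -0.101   0.06  ]
green [357.6 198.7] 237 [ 0.6099 -0.0513  0.06  ]
green [353.1 227.5] 252 [ 0.5405 -0.046   0.06  ]
green [348.4 257.4] 259 [ 0.4707 -0.0404  0.06  ]
```

Tag 3 is green. Now I'll go round to the pot side of tag 2.

Request:
arm_command --moves '[1.4,-3.3,0,0,1.4,-3.3,0,0,1.4,-3.3,0,0,1.4,-3.3,0,0,1.3,-3.3,0,0,0,0,0,0,0,0,0,0]'

```text
time: 7.42
ee_pos: [0.6149, 0.0178, 0.2196]
eef_rot: [0.999, -0.037, -0.001, -0.001]
ft_force: [-0.2, -0.5, 0.9]
width: 0.0007
grip_force: 0.0
```

```bash
python3 see.py w5
```

```text
7.4167 [0.6149 0.0178 0.2196] yaw -4.24 width 0.0007487321788383593 F [-0.2 -0.5  0.9]
{'fx': np.float64(297.1951), 'fy': np.float64(297.1951), 'cx': np.float64(317.0252), 'cy': np.float64(201.4644), 'origin': array([0.6836, 0.0134, 0.3808]), 'attitude': array([ 0.0891, -0.0961,  0.7266, -0.6744])}
red [427. 120.] [ 403  101   48   40 1731] [ 0.6763 -0.1004  0.06  ] tool cm [ 7.  11.3 15.9]
green [379. 186.] [365 167  30  39 966] [ 0.6104 -0.0497  0.06  ] tool cm [ 0.1  6.8 16. ]
```

View pics/w5.png

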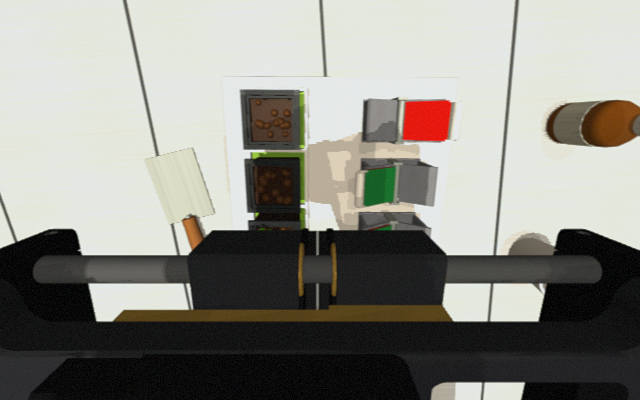

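The TCP is 90 mm to the pot side of tag 2, whose green face is at (379,186), and the gap is clear. I'll descend and push outward.

Request:
arm_command --moves '[0,0.3,3.5,0,0,0,3.5,0,0,0,3.5,0,0,0,2.5,0,0,0,2,0,0,0,0,0,0,0,0,0]'

```text
time: 8.1
ee_pos: [0.6142, 0.0104, 0.071]
eef_rot: [0.999, -0.04, -0.001, 0.0]
ft_force: [-0.5, -0.6, 1.8]
width: 0.0004
grip_force: 0.0
```

Request:
arm_command --moves '[0,1,0,0,0,1,0,0,0,0.8,0,0,0,0.8,0,0,0,0.8,-0.3,0,0,0.8,-0.3,0,0,0.8,-0.3,0,0,0.8,-0.3,0,0,0.7,-0.3,0,0,0.6,-0.2,0,0,0.6,-0.2,0,0,0,0,0]'

```text
time: 9.1
ee_pos: [0.6083, -0.0765, 0.091]
eef_rot: [0.999, -0.04, 0.0, 0.0]
ft_force: [0.1, -0.4, -0.0]
width: 0.0005
grip_force: 0.0
```

Request:
arm_command --moves '[0,-2,-0.3,0,0,-2,-1,0,0,-2,-2,0,0,0,-3,0,0,0,-3,0,0,0,-3,0,0,0,-1,0,0,0,0,0,0,0,0,0]'

```text
time: 9.85
ee_pos: [0.613, -0.0147, 0.2233]
eef_rot: [0.999, -0.039, 0.0, 0.0]
ft_force: [-0.0, 0.0, -0.5]
width: 0.0008
grip_force: 0.0
```

```bash
python3 see.py w6; python3 - <<'E'
from h import *
im=r.camera("side");cv2.imwrite("pics/s6.png",im[...,::-1])
im=cv2.imread("pics/w6t.png")[...,::-1].copy()
for c in("red","green"):
    for b,s in blobs(im,c,60): print(c,b.round(1),s[4],cast("top",b,.06).round(4))
E
```

```text
9.85 [ 0.613  -0.0147  0.2233] yaw -4.47 width 0.0008100009389639181 F [-0.   0.  -0.5]
{'fx': np.float64(297.1951), 'fy': np.float64(297.1951), 'cx': np.float64(317.0252), 'cy': np.float64(201.4644), 'origin': array([ 0.6812, -0.019 ,  0.3847]), 'attitude': array([ 0.0882, -0.0948,  0.7282, -0.673 ])}
red [393. 121.] [ 372  102   44   39 1582] [ 0.6763 -0.0997  0.06  ] tool cm [ 7.   8.  16.3]
red [389. 186.] [ 369  167   41   39 1324] [ 0.6069 -0.0943  0.06  ] tool cm [ 0.   8.  16.3]
```

View pics/w6t.png

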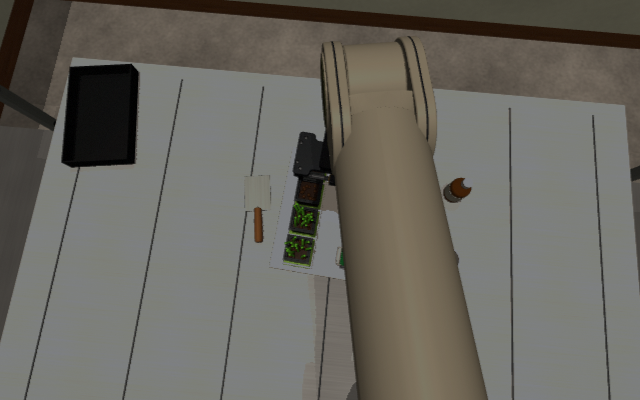

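The arm hides the tags in the top view. The wrist camera shows tags 1 and 2 red, and pots, bottle and trowel look unmoved. I'll check the side view.

View pics/s6.png

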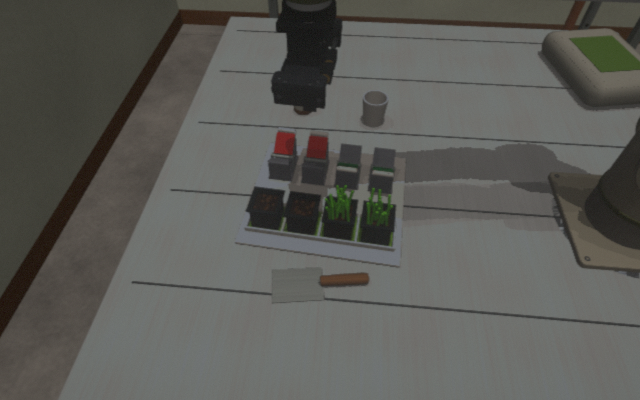

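The side view shows red at (285,143) and (318,148) for the bare pots. The two tags for the seedling pots lean towards them at (349,165) and (383,170), and nothing else has moved.

```bash
python3 -c "
from bench import r
print(r.close_job())"
```

```text
the job is handed in; nothing more can be done
None
```

I pushed over the three wrong tags and handed the job in at about 10 s: both seedling pots now show green, both bare pots show red, and the pots, bottle, beaker and trowel look undisturbed in the camera views.

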